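Put the cordless desk things on to charge, each in its own tray

TASK

Put the four cordless things on to charge: lay the phone handset, the mouse, the slide presenter and the earbud case each flat, centred and lengthwise in the charging tray made to fit it (either way round). The presenter and the earbud case have been left in the wrong trays, so these have to come out before the mouse and the handset can go in. Set things down rather than dropping them, and leave the calculator and the glasses case where they are.

Things in the scene. Friction and masses are not known exactly. Their poses are not given: they have to be found in the camera images.
- handset: cordless phone handset, dark grey, 145 long (its x) x 48 wide (its y) x 21 mm high, lying on its back with keypad and screen up; origin at the centre of its underside, z up. Grasp across the 48 mm width, fingertips about 9 mm above its underside. Lies loose on the desk at the start.
- mouse: cordless computer mouse, dark grey, domed, 104 long (its x) x 58 wide (its y) x 38 mm high; origin at the centre of its underside, z up. Grasp across the 58 mm width with the fingertips about 9 mm above its underside. Lies loose on the desk at the start.
- presenter: slide presenter (hand-held remote), slim black bar with rounded edges and round grey buttons on top, 108 long (its x) x 26 wide (its y) x 18 mm high; origin at the centre of its underside, z up. At the start it lies wrongly in the mouse's tray; its upper 12 mm stand clear above that tray's walls, to be gripped across the 26 mm width with the fingertips kept above the walls.
- earbud_case: earbud case, small glossy white pill-shaped box, closed, 62 long (its x) x 46 wide (its y) x 26 mm high, straight upright sides; origin at the centre of its underside, z up. At the start it lies wrongly in the handset's tray; its upper 20 mm stand clear above that tray's walls, to be gripped across the 46 mm width with the fingertips kept above the walls.
- handset_tray: charging tray of the handset, white with grey cloth floor, fixed to the desk: the only one with open short ends, a channel 130 long (its x) x 60 mm wide (its y) between two low side walls (the handset stands out 7 mm past each end when centred); floor 4 mm and wall tops 10 mm above the desk, walls 5 mm thick; origin at the centre of the underside.
- mouse_tray: charging tray of the mouse, white with grey cloth floor, fixed to the desk: the largest closed one, recess 118 long (its x) x 72 mm wide (its y); floor 4 mm and wall tops 10 mm above the desk, walls 5 mm thick; origin at the centre of the underside.
- presenter_tray: charging tray of the presenter, white with grey cloth floor, fixed to the desk: the narrow closed one, recess 122 long (its x) x 40 mm wide (its y); floor 4 mm and wall tops 10 mm above the desk, walls 5 mm thick; origin at the centre of the underside.
- earbud_tray: charging tray of the earbud case, white with grey cloth floor, fixed to the desk: the smallest one, closed, recess 76 long (its x) x 60 mm wide (its y); floor 4 mm and wall tops 10 mm above the desk, walls 5 mm thick; origin at the centre of the underside.
- calculator: pocket calculator, dark, 118 (its x) x 68 (its y) x 13 mm, loose on the desk; it does not charge and stays where it is. Origin at the centre of its underside.
- glasses_case: brown glasses case, 60 (its x) x 155 (its y) x 41 mm, loose on the desk; it does not charge and stays where it is. Origin at the centre of its underside.

How it is judged:
By the outcome, as a careful person would: the job done as asked, in the order asked, and still so for the second after the job is handed in, with the robot touching nothing.
It also fails if it takes over 115 s, if anything falls off the work surface, if the arm or the gripper's body presses on something with over 40 N, if the wrist force passes 120 N, or if a joint passes its speed limit or range.

ROBOT

A 6-joint arm with a two-finger parallel gripper is mounted at the origin on the work surface; the furniture and walls round the work are solid. World frame = base frame: x ahead of the robot, y to its left, z up, the work surface at z = 0. Lengths are in m, angles in rad, forces in N, time in s.
With the tool pointing down it reaches from about 0.25 to 0.8 m from the base axis. Payload 3.9 kg.
Tool frame: the origin (TCP) lies between the finger pads; the fingertips stand 11 mm ahead of it and the grasp point (between the pads) lies 8 mm behind it; z points along the fingers, y is the line along which they close (so a half turn about z gives the same grasp; the last joint's range is limited). The gripper opens to 85 mm and grips with 20 to 120 N. Pads are 22 mm wide; open, the fingers measure 114 mm over their backs; the gripper's body (76 mm by 85 mm) begins 54 mm behind the grasp point. The pads swing forward as they close: fully open they stand 13 mm farther back than shut.
Start: joints at [1.335, 0.26, -0.138, 1.173, 0, 1.571], TCP at [0.123, 0.51, 0.242] pointing down, gripper open.
Joint ranges: [-2.78, 2.78], [-0.83, 1.72], [-1.28, 1.37], [-1.9, 2.12], [-1.57, 1.48], [-3.14, 3.14]. Speed limits (rad/s): [2.57, 2.57, 3.14, 3.14, 3.14, 3.14].

INTERFACE

Orientations are given as a rotation vector (axis times angle).
In Python, from plant import r gives the robot as it stands. The module is installed in compiled form; this text tells all that it offers.
- The arm moves only by the tool play_rows, never from a script. Its argument "series" is a list of rows, each a list of 7 numbers: the shift along the tool's x, y, z in m, then the turn, a rotation vector about the tool's x, y, z in rad, then the opening, from 0 (shut) to 1 (fully open). In form: [[dx, dy, dz, ax, ay, az, grip], ...]. A call has 1 to 5 rows; each row is the pose to reach, as a shift and turn from the pose commanded when the call began, along the tool's axes at that moment; what a row does not reach only later rows make up. A row lasts 1/12 s, in which the tool goes at most 41.7 mm and 7.16 degrees, less where a joint would pass 70% of its speed; a pose out of reach is approached as far as the arm can. A call with a gripper value outside its range is refused whole. The fingers move at their own pace and stop on an object; the grip force is fixed at half the most. Time passes only in rows, so rows that repeat a pose let the fingers close. It gives the time, the measured TCP pose, the force, the opening and the grip force at its end, in the units of the state.
- r.state(): the state, without advancing time (a new reading comes with each control period).
- r.camera(name): name is "scene" or "top" or "wrist"; returns (picture, depth): 400x640x3 uint8, red, green, blue; 400x640 float32, m along the optical axis (not along the pixel's ray), 0 where there is no reading.
- r.get_calibration(name): a dict with "fx", "fy", "cx", "cy" (pixels), "T" (4x4, takes a point from camera to world coordinates). Camera axes: x right, y up, looking along -z (the intrinsics and any distortion apply to the point x, -y, -z); pixel columns grow to the right and rows downward; lengths in m; the calibration is good to about 2 mm. A picture is of the moment at which its call begins: read the wrist's pose just before it. get_calibration takes no time and is no camera call; for the wrist camera it gives the pose at the moment of the call.
- r.close_job(): hands the job in; it is judged then, once.
The state is a dict: "time_s": time; "joint_positions": joint angles; "joint_velocities": joint speeds; "effort": joint torques, N m; "eef_pos": TCP position; "ee_rot": TCP orientation; "wrist_force": force on the tool from outside, world axes, zero at the start; "ft_torque": the same for the moment, N m; "finger_gap": finger opening in m; "grasp_force": force on a finger pad.
Only numpy, scipy, OpenCV 4.12 (cv2) and the standard library are available. Lean on these libraries where they do the work, as an engineer would, in place of code of your own. Each camera call takes 0.05 s, during which the arm holds its last target. There are 200 camera calls.

## Working session

There is one attempt and no reset: what is moved stays moved. The work goes in short steps, Python scripts to look and compute and a tool call to move; the robot and the scene stay as the last step left them, time stands still between calls to the robot, and variables do not carry over. Pictures are saved under pics/ and viewed, at most 14 in all, crops included, and the job is handed in when it is done.

Besides the shell and the picture viewer there is one more tool, called as name(argument=value, ...), one argument or row to a line, values as JSON. play_rows: Moves the arm, as the interface text tells. Its arguments: {"type":"object","properties":{"series":{"type":"array","items":{"type":"array","items":{"type":"number"}}}},"required":["series"]}

```bash
mkdir -p pics; ls; python3 - <<'E'
from plant import r
import cv2,numpy as np
np.set_printoptions(precision=4,suppress=True)
s=r.state();print(s)
for n in("top","scene"):
    p,d=r.camera(n);cv2.imwrite(f"pics/{n}0.png",p[:,:,::-1]);np.save(f"{n}0.npy",d);c=r.get_calibration(n);print(n,c)
E
```

```text
pics
{'time_s': 0.0, 'joint_positions': array([ 1.335 ,  0.2607, -0.1394,  1.1727,  0.    ,  1.5708]), 'joint_velocities': array([-0.0008, -0.0012,  0.001 , -0.0014, -0.0002,  0.0002]), 'effort': array([ -0.0008, -40.568 ,  25.3921,   0.0189,   0.0001,  -0.    ]), 'eef_pos': array([0.1225, 0.5098, 0.2415]), 'ee_rot': array([-0.3695, -3.1195,  0.0031]), 'wrist_force': array([0.4861, 0.0642, 0.4948]), 'ft_torque': array([-0.047 ,  0.0016,  0.0449]), 'grasp_force': 0.0, 'finger_gap': 0.085129364119731}
top {'fx': 388.15222334303286, 'fy': 388.15222334303286, 'cx': 316.8951779917953, 'cy': 194.94709515363746, 'T': array([[-0.0123,  0.997 , -0.077 ,  0.3081],
       [-0.9996, -0.0142, -0.0248, -0.0264],
       [-0.0258,  0.0767,  0.9967,  1.3131],
       [ 0.    ,  0.    ,  0.    ,  1.    ]])}
scene {'fx': 481.6603757223166, 'fy': 481.6603757223166, 'cx': 320.50093633909853, 'cy': 201.27858997620623, 'T': array([[ 0.8467,  0.2419, -0.4739, -0.4512],
       [-0.5315,  0.4247, -0.7329, -1.3641],
       [ 0.024 ,  0.8724,  0.4882,  0.9442],
       [ 0.    ,  0.    ,  0.    ,  1.    ]])}
```

View pics/top0.png

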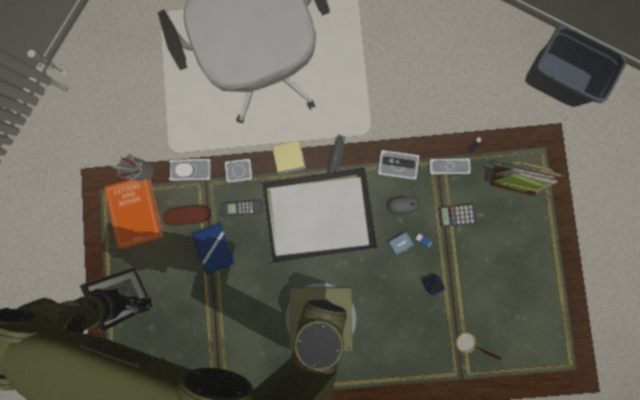

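View pics/scene0.png

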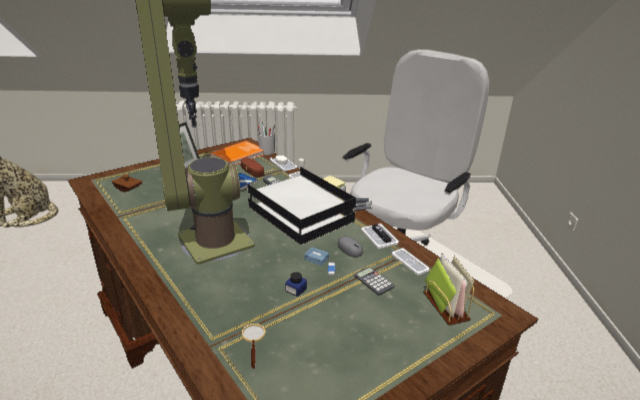

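Top view: handset tray with the white case (190,170), earbud tray (238,170), mouse tray with the black presenter (399,165), presenter tray (450,166). Loose on the desk are the handset (242,208), mouse (402,205), calculator (460,215) and glasses case (188,215). A black letter tray in the middle (320,215) is an obstacle; the scene view confirms it and shows it standing tall.

```bash
cat >h.py <<'E'
from plant import r
import cv2,numpy as np
from scipy.spatial.transform import Rotation as R
np.set_printoptions(precision=4,suppress=True)
def ray(c,u,v):
    d=np.array([(u-c["cx"])/c["fx"],-(v-c["cy"])/c["fy"],-1.]); return c["T"][:3,3],c["T"][:3,:3]@d
def onplane(c,u,v,z):
    o,d=ray(c,u,v); return o+d*(z-o[2])/d[2]
def proj(c,p):
    q=c["T"][:3,:3].T@(np.array(p)-c["T"][:3,3]); return c["cx"]+c["fx"]*q[0]/-q[2], c["cy"]-c["fy"]*q[1]/-q[2]
def cloud(c,d):
    v,u=np.mgrid[:400,:640]; P=np.stack([(u-c["cx"])/c["fx"]*d,-(v-c["cy"])/c["fy"]*d,-d],-1)
    return P@c["T"][:3,:3].T+c["T"][:3,3]
def go(p,yaw=None):
    """tool shift to world p; yaw = world direction (rad) of the closing line (tool y), tool straight down"""
    s=r.state(); Q=R.from_rotvec(s["ee_rot"]); sh=Q.inv().apply(np.array(p)-s["eef_pos"])
    rv=np.zeros(3)
    if yaw is not None:
        best=None
        for k in(0,np.pi):
            y=np.array([np.cos(yaw+k),np.sin(yaw+k),0]);z=np.array([0,0,-1.]);x=np.cross(y,z)
            t=(Q.inv()*R.from_matrix(np.c_[x,y,z])).as_rotvec()
            if best is None or np.linalg.norm(t)<np.linalg.norm(best): best=t
        rv=best
    print("shift",sh,"turn",rv,"j6",s["joint_positions"][5]); return sh,rv
E
python3 - <<'E'
from h import *
c=r.get_calibration("top");d=np.load("top0.npy");P=cloud(c,d)
for n,u,v,z in [("hs_tray",190,170,.01),("eb_tray",238,170,.01),("m_tray",399,165,.01),("pr_tray",450,166,.01),("handset",242,208,.02),("mouse",402,205,.03),("calc",460,215,.01),("glasses",188,215,.04),("paper",320,215,.05),("papercorner",270,190,.05),("stapler",336,155,.04),("notes",288,157,.01)]:
    print(n,onplane(c,u,v,z),P[v,u], P[v-12:v+13,u-12:u+13,2].max())
w=r.get_calibration("wrist");print(w);s=r.state();Q=R.from_rotvec(s["ee_rot"]);print(Q.as_matrix())
print(Q.inv().apply(w["T"][:3,3]-s["eef_pos"]),Q.inv().as_matrix()@w["T"][:3,:3])
E
```

```text
hs_tray [0.5003 0.4383 0.01  ] [0.4975 0.4313 0.0295] 1.3131218434466876
eb_tray [0.4977 0.2735 0.01  ] [0.4986 0.2749 0.0038] 1.3131218434466876
m_tray [ 0.506 -0.272  0.01 ] [ 0.505  -0.2707  0.0168] 1.3131218434466876
pr_tray [ 0.4998 -0.4422  0.01  ] [ 0.5008 -0.4443  0.0034] 1.3131218434466876
handset [0.3677 0.2573 0.02  ] [0.3676 0.257  0.0211] 1.3131218434466876
mouse [ 0.37   -0.2743  0.03  ] [ 0.3699 -0.2739  0.0317] 1.3131218434466876
calc [ 0.3351 -0.4689  0.01  ] [ 0.3351 -0.4694  0.0085] 1.3131218434466876
glasses [0.346  0.4323 0.04  ] [0.3462 0.434  0.0352] 1.3131218434466876
paper [ 0.3401 -0.0043  0.05  ] [ 0.3392 -0.0049  0.0845] 1.3131218434466876
papercorner [0.4241 0.1586 0.05  ] [0.421  0.1535 0.0843] 1.3131218434466876
stapler [ 0.5382 -0.0597  0.04  ] [ 0.5372 -0.0595  0.0456] 1.3131218434466876
notes [0.5395 0.1027 0.01  ] [0.5336 0.0994 0.0434] 1.3131218434466876
{'fx': 289.3888236510325, 'fy': 289.3888236510325, 'cx': 320.73993908195825, 'cy': 193.9750208972876, 'T': array([[ 0.2333, -0.9349, -0.2674,  0.0528],
       [ 0.9724,  0.2235,  0.0672,  0.5262],
       [-0.003 , -0.2757,  0.9612,  0.3731],
       [ 0.    ,  0.    ,  0.    ,  1.    ]])}
[[-0.9723  0.2336 -0.0004]
 [ 0.2336  0.9723 -0.0017]
 [-0.     -0.0018 -1.    ]]
[ 0.0716 -0.0007 -0.1316] [[ 0.0003  0.9612  0.2757]
 [ 1.     -0.0006  0.0011]
 [ 0.0012  0.2757 -0.9612]]
```

play_rows(
  series=[
    [-0.17,-0.05,0,0,0,0,1],
    [-0.17,-0.05,0,0,0,0,1],
    [-0.17,-0.05,0,0,0,0,1],
    [-0.17,-0.05,0,0,0,0,1],
    [-0.17,-0.05,0,0,0,0,1],
  ],
)

```text
time_s: 0.52
eef_pos: [0.28, 0.4192, 0.2419]
ee_rot: [0.377, 3.117, -0.003]
wrist_force: [-0.0, 0.1, -0.4]
finger_gap: 0.0854
grasp_force: 0.0
```

play_rows(
  series=[
    [-0.17,-0.05,0,0,0,0,1],
    [-0.17,-0.05,0,0,0,0,1],
    [-0.17,-0.05,0,0,0,0,1],
    [-0.17,-0.05,0,0,0,0,1],
    [-0.17,-0.05,0,0,0,0,1],
  ],
)

```text
time_s: 0.93
eef_pos: [0.4341, 0.3312, 0.2418]
ee_rot: [0.377, 3.117, -0.002]
wrist_force: [0.4, 0.1, 0.7]
finger_gap: 0.0856
grasp_force: 0.0
```

play_rows(
  series=[
    [0,0,0,0,0,0.6,1],
    [0,0,0,0,0,0.6,1],
    [0,0,0,0,0,0.6,1],
    [0,0,0,0,0,0.6,1],
    [0,0,0,0,0,0.6,1],
  ],
)

```text
time_s: 1.35
eef_pos: [0.4291, 0.334, 0.2418]
ee_rot: [-1.283, -2.867, 0.001]
wrist_force: [-1.0, 0.2, -0.5]
finger_gap: 0.0855
grasp_force: 0.0
```

play_rows(
  series=[
    [0,0,0,0,0,0.6,1],
    [0,0,0,0,0,0.6,1],
    [0,0,0,0,0,0.6,1],
    [0,0,0,0,0,0.6,1],
    [0,0,0,0,0,0.6,1],
  ],
)

```text
time_s: 1.77
eef_pos: [0.429, 0.3342, 0.2419]
ee_rot: [-2.072, -2.36, 0.002]
wrist_force: [-0.3, -0.2, -0.1]
finger_gap: 0.0854
grasp_force: 0.0
```

play_rows(
  series=[
    [0,0,0,0,0,0.137,1],
    [0,0,0,0,0,0.137,1],
    [0,0,0,0,0,0.137,1],
  ],
)

```text
time_s: 2.02
eef_pos: [0.4293, 0.3341, 0.242]
ee_rot: [-2.22, -2.222, 0.001]
wrist_force: [-0.2, 0.1, 0.6]
finger_gap: 0.0854
grasp_force: 0.0
```

```bash
python3 - <<'E'
from h import *
s=r.state();print(s["eef_pos"],s["ee_rot"],s["joint_positions"])
c=r.get_calibration("wrist");p,d=r.camera("wrist");np.savez("w1.npz",p=p,d=d,T=c["T"]);cv2.imwrite("pics/w1.png",p[:,:,::-1])
E
```

```text
[0.4293 0.3341 0.242 ] [-2.2201 -2.2222  0.0013] [ 0.6612  0.2933 -0.0921  1.1862  0.0003  2.231 ]
```

View pics/w1.png

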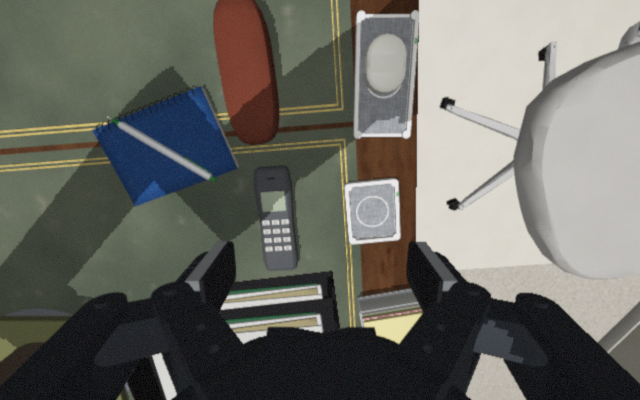

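The wrist view shows the handset tray (388,75) with the white case (387,65), the empty earbud tray (373,210), the handset (276,217), and the glasses case (245,70) left of the tray; the fingers fill the bottom.

```bash
cat >>h.py <<'E'
def snap(name):
    c=r.get_calibration("wrist");s=r.state();p,d=r.camera("wrist")
    np.savez(name+".npz",p=p,d=d,T=c["T"]);cv2.imwrite(f"pics/{name}.png",p[:,:,::-1]);return c,p,d
def load(name):
    f=np.load(name+".npz");c=r.get_calibration("wrist");c["T"]=f["T"];return c,f["p"],f["d"]
def blob(c,p,d,roi,kind,lo,hi,plane=None):
    """largest component in roi (u0,v0,u1,v1); footprint as min-area rect in world xy"""
    P=cloud(c,d);hsv=cv2.cvtColor(p,cv2.COLOR_RGB2HSV)
    m=(P[...,2]>lo)&(P[...,2]<hi)&(d>0)
    if kind=="grey": m&=hsv[...,1]<60
    if kind=="white": m&=(hsv[...,1]<50)&(hsv[...,2]>170)
    if kind=="dark": m&=hsv[...,2]<70
    R0=np.zeros(m.shape,bool);u0,v0,u1,v1=roi;R0[v0:v1,u0:u1]=1
    m=cv2.morphologyEx((m&R0).astype(np.uint8),cv2.MORPH_OPEN,np.ones((3,3)))
    n,l,st,ce=cv2.connectedComponentsWithStats(m);k=1+np.argmax(st[1:,4]);m=l==k
    if plane is None: X=P[m]
    else:
        v,u=np.nonzero(m);X=np.array([onplane(c,a,b,plane) for a,b in zip(u,v)])
    (x,y),(w,h),a=cv2.minAreaRect((X[:,:2]*1000).astype(np.float32))
    if w<h:w,h,a=h,w,a+90
    zs=np.percentile(P[m][:,2],[5,50,95])*1000
    a=(a-90+90)%180-90
    print(f"c=({x:.1f},{y:.1f}) L={w:.1f} W={h:.1f} yaw90={((a)):.1f} z5/50/95={zs} px={ce[k]} n={st[k,4]}")
    return np.array([x,y])/1000,a,m
E
python3 - <<'E'
from h import *
c,p,d=load("w1");P=cloud(c,d)
print("desk z",P[130:180,345:350,2].mean(), P[380:385,:,2].mean(), "row",P[100,350:420:4,2]*1000)
for n,roi,k,lo,hi in [("hstray",(340,2,425,150),"grey",-.01,.016),("hstrayrim",(340,2,425,150),"grey",.007,.013),("case",(350,15,420,140),"",.018,.05),("ebtray",(335,165,410,255),"grey",-.01,.02),("ebrim",(335,165,410,255),"grey",.006,.02),("handset",(240,150,320,290),"",.008,.03),("handset2",(240,150,320,290),"",.015,.03)]:
    print(n,end=" ");blob(c,p,d,roi,k,lo,hi)
E
```

```text
desk z 0.0015163723685419565 0.22589912604470463 row [   0.9041    8.683    10.4413    4.1912    3.8656    4.3446    4.8978
    4.4833    1.9169    2.9387    3.3159    4.7158    5.3948    4.9251
    3.5706    9.3711   -3.2004 -739.4435]
hstray c=(497.0,439.8) L=166.2 W=93.7 yaw90=1.1 z5/50/95=[-0.8136  3.9155 10.0952] px=[376.3328  76.9088] n=7047
hstrayrim c=(471.0,441.0) L=137.8 W=9.0 yaw90=0.3 z5/50/95=[ 8.0849  9.5782 10.898 ] px=[357.1298  71.594 ] n=601
case c=(497.9,453.8) L=61.4 W=47.3 yaw90=1.3 z5/50/95=[24.6494 29.3925 30.8219] px=[384.4474  62.9817] n=2130
ebtray c=(497.8,273.5) L=130.2 W=74.9 yaw90=5.4 z5/50/95=[-0.5728  4.5637 10.2639] px=[371.1298 210.1004] n=3635
ebrim c=(470.9,291.1) L=86.1 W=42.0 yaw90=-30.1 z5/50/95=[ 7.6709  9.6332 10.8197] px=[355.7747 196.033 ] n=364
handset c=(367.9,264.4) L=143.9 W=47.6 yaw90=3.6 z5/50/95=[16.3882 20.8975 22.8924] px=[275.7378 216.615 ] n=3608
handset2 c=(368.1,264.2) L=143.3 W=47.3 yaw90=4.0 z5/50/95=[17.9937 20.9454 22.914 ] px=[275.4582 217.2746] n=3492
```

```bash
sed -i 's/    if kind=="white"/    if kind=="tray": m\&=(hsv[...,1]<45)\&(hsv[...,2]>85)\n    if kind=="white"/' h.py
python3 - <<'E'
from h import *
c,p,d=load("w1");hsv=cv2.cvtColor(p,cv2.COLOR_RGB2HSV)
print(hsv[100,340:425:5].tolist(),hsv[210,335:410:5].tolist())
for n,roi,k,lo,hi in [("hstray",(345,2,425,150),"tray",-.004,.05),("ebtray",(335,165,410,255),"tray",-.004,.02)]:
    print(n,end=" ");blob(c,p,d,roi,k,lo,hi);blob(c,p,d,roi,k,lo,hi,plane=.01)
E
```

```text
[[34, 53, 77], [45, 43, 71], [44, 39, 72], [23, 6, 167], [114, 11, 113], [111, 17, 104], [105, 10, 104], [110, 7, 107], [99, 16, 110], [102, 12, 105], [111, 16, 111], [108, 12, 106], [105, 9, 108], [103, 17, 106], [23, 6, 178], [16, 182, 49], [20, 14, 219]] [[44, 42, 103], [45, 41, 100], [25, 69, 134], [120, 3, 201], [110, 9, 174], [107, 11, 168], [111, 10, 174], [113, 12, 170], [111, 11, 169], [111, 10, 172], [111, 10, 174], [105, 12, 169], [20, 4, 181], [7, 76, 97], [12, 146, 89]]
hstray c=(503.8,441.9) L=143.8 W=74.5 yaw90=0.3 z5/50/95=[ 2.7753  5.1955 30.2377] px=[384.3219  73.9516] n=7505
c=(501.7,440.8) L=139.6 W=71.8 yaw90=0.3 z5/50/95=[ 2.7753  5.1955 30.2377] px=[384.3219  73.9516] n=7505
ebtray c=(497.6,273.7) L=130.2 W=74.4 yaw90=5.9 z5/50/95=[-0.4076  4.5885 10.2683] px=[371.2938 210.1984] n=3554
c=(495.9,277.1) L=126.3 W=72.1 yaw90=5.4 z5/50/95=[-0.4076  4.5885 10.2683] px=[371.2938 210.1984] n=3554
```

```bash
sed -i 's/hsv\[...,1\]<45/hsv[...,1]<28/' h.py
python3 - <<'E'
from h import *
c,p,d=load("w1")
for n,roi,k,lo,hi in [("hstray",(345,2,425,150),"tray",-.002,.05),("ebtray",(335,165,410,255),"tray",-.002,.02)]:
    print(n,end=" ");_,_,m=blob(c,p,d,roi,k,lo,hi);blob(c,p,d,roi,k,lo,hi,plane=.01)
    v,u=np.nonzero(m);print(u.min(),u.max(),v.min(),v.max())
c2=cv2.resize(p[0:260,330:430,::-1],None,fx=2.2,fy=2.2);cv2.imwrite("pics/w1c.png",c2)
E
```

```text
hstray c=(503.1,441.5) L=142.0 W=73.9 yaw90=0.8 z5/50/95=[ 2.8862  5.2383 30.2458] px=[384.2083  73.8486] n=7438
c=(501.1,440.8) L=138.5 W=71.2 yaw90=0.9 z5/50/95=[ 2.8862  5.2383 30.2458] px=[384.2083  73.8486] n=7438
353 418 10 138
ebtray c=(498.1,270.9) L=93.4 W=73.9 yaw90=5.6 z5/50/95=[ 2.8773  4.695  10.3028] px=[372.294  210.6532] n=3316
c=(496.0,273.9) L=89.5 W=71.6 yaw90=5.8 z5/50/95=[ 2.8773  4.695  10.3028] px=[372.294  210.6532] n=3316
344 400 178 244
```

View pics/w1c.png

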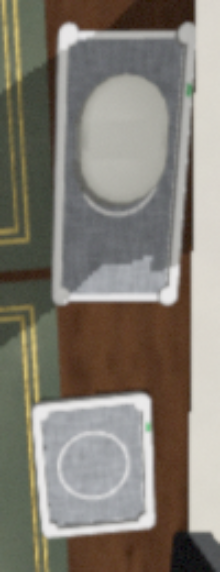

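The crop shows the handset tray's corner posts and rim clearly, the case near its upper part, and the empty earbud tray turned a few degrees. Next is a second, nearer view.

play_rows(
  series=[
    [0.066,0.07,0.072,0,0,0,1],
    [0.066,0.07,0.072,0,0,0,1],
    [0.066,0.07,0.072,0,0,0,1],
    [0.066,0.07,0.072,0,0,0,1],
    [0.066,0.07,0.072,0,0,0,1],
  ],
)

```text
time_s: 2.48
eef_pos: [0.4994, 0.3996, 0.1672]
ee_rot: [-2.221, -2.221, 0.008]
wrist_force: [-1.3, -0.4, 0.6]
finger_gap: 0.0856
grasp_force: 0.0
```

```bash
python3 - <<'E'
from h import *
c,p,d=snap("w2")
a,b=proj(c,(.5,.441,.01));print(a,b);e,f=proj(c,(.497,.273,.01));print(e,f,r.state()["eef_pos"])
P=cloud(c,d)
def ext(X,Y): return proj(c,(X,Y,.01))
for n,X,Y,hx,hy,hi in [("hs",.501,.441,.048,.085,.05),("eb",.497,.273,.045,.06,.02)]:
    q=np.array([proj(c,(X+i*hx,Y+j*hy,.01)) for i in(-1,1) for j in(-1,1)]);u0,v0=q.min(0).astype(int);u1,v1=q.max(0).astype(int)
    roi=(max(u0,0),max(v0,0),u1,v1);print(n,roi)
    _,_,m=blob(c,p,d,roi,"tray",-.002,hi);blob(c,p,d,roi,"tray",-.002,hi,plane=.01)
    print("rim white");blob(c,p,d,roi,"tray",.007,.0135)
    if n=="hs": print("case",end="");blob(c,p,d,roi,"",.018,.05);blob(c,p,d,roi,"",.027,.05)
E
```

```text
323.9177838335593 139.90339992546205
320.79282065294376 288.0800571641809 [0.4993 0.3993 0.1691]
hs (np.int64(272), np.int64(44), np.int64(378), np.int64(220))
c=(502.2,439.0) L=142.7 W=73.3 yaw90=0.7 z5/50/95=[ 3.1044  5.1549 30.3418] px=[325.9489 133.558 ] n=9872
c=(502.0,440.9) L=138.8 W=70.7 yaw90=0.7 z5/50/95=[ 3.1044  5.1549 30.3418] px=[325.9489 133.558 ] n=9872
rim white
c=(471.4,441.1) L=137.9 W=9.4 yaw90=0.2 z5/50/95=[ 8.2452  9.7463 10.8661] px=[293.3005 133.7172] n=792
casec=(497.8,454.7) L=60.6 W=46.9 yaw90=1.5 z5/50/95=[25.9171 29.58   30.8822] px=[322.3892 125.9283] n=2847
c=(498.7,454.0) L=58.0 W=42.7 yaw90=1.2 z5/50/95=[28.1554 29.6565 30.8982] px=[322.6959 126.3459] n=2631
eb (np.int64(279), np.int64(240), np.int64(362), np.int64(331))
c=(496.4,268.7) L=98.0 W=73.5 yaw90=6.0 z5/50/95=[ 3.2055  4.8194 10.4282] px=[320.3065 284.7665] n=4193
c=(496.8,274.9) L=92.2 W=70.8 yaw90=5.7 z5/50/95=[ 3.2055  4.8194 10.4282] px=[320.3065 284.7665] n=4193
rim white
c=(496.3,273.8) L=87.1 W=70.3 yaw90=5.6 z5/50/95=[ 7.9623  9.8015 10.9509] px=[319.598  285.2962] n=1077
```

View pics/w2.png

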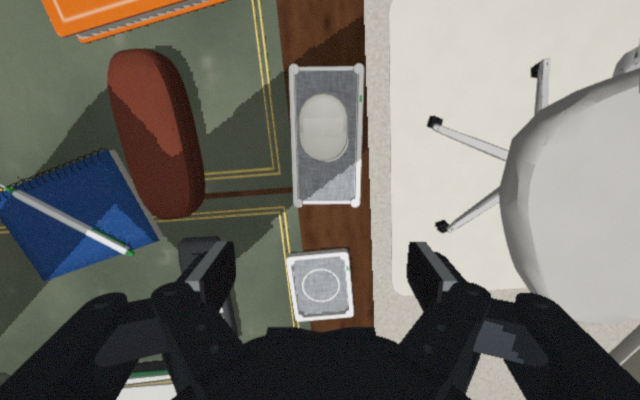

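The nearer view shows the case (323,127) in the handset tray (327,135), the earbud tray at (320,286), and the handset partly behind the left finger.

```bash
python3 - <<'E'
from h import *
def tri(a,ua,b,ub):
    o1,d1=ray(a,*ua);o2,d2=ray(b,*ub)
    t=np.linalg.lstsq(np.c_[d1,-d2],o2-o1,rcond=None)[0];x,y=o1+d1*t[0],o2+d2*t[1];return (x+y)/2,np.linalg.norm(x-y)
c1,p1,d1=load("w1");c2,p2,d2=load("w2")
def cen(c,p,d,roi,lo,hi,k=""):
    _,_,m=blob(c,p,d,roi,k,lo,hi);v,u=np.nonzero(m);return u.mean(),v.mean()
print("case",tri(c1,cen(c1,p1,d1,(350,15,420,140),.027,.05),c2,cen(c2,p2,d2,(272,44,378,220),.027,.05)))
print("eb",tri(c1,cen(c1,p1,d1,(335,165,410,255),-.002,.02,"tray"),c2,cen(c2,p2,d2,(279,240,362,331),-.002,.02,"tray")))
P=cloud(c2,d2);s=r.state();Q=R.from_rotvec(s["ee_rot"])
L=(P-s["eef_pos"])@Q.as_matrix()
for roi in((160,230,240,320),(400,230,480,320)):
    q=L[roi[1]:roi[3],roi[0]:roi[2]].reshape(-1,3);q=q[(q[:,2]<.06)&(np.abs(q[:,0])<.03)];print("tip tool z",np.percentile(q[:,2],[50,95,99,100]),"y",np.percentile(q[:,1],[1,50,99]))
go((.498,.4544,.06),np.radians(1.3));go((.498,.4544,.025),np.radians(1.3))
E
```

```text
c=(498.4,453.9) L=57.9 W=43.1 yaw90=0.6 z5/50/95=[27.9217 29.5228 30.8558] px=[385.5853  62.3333] n=1917
c=(498.7,454.0) L=58.0 W=42.7 yaw90=1.2 z5/50/95=[28.1554 29.6565 30.8982] px=[322.6959 126.3459] n=2631
case (array([0.4987, 0.4549, 0.026 ]), np.float64(9.053286671301046e-05))
c=(498.1,270.9) L=93.4 W=73.9 yaw90=5.6 z5/50/95=[ 2.8773  4.695  10.3028] px=[372.294  210.6532] n=3316
c=(496.4,268.7) L=98.0 W=73.5 yaw90=6.0 z5/50/95=[ 3.2055  4.8194 10.4282] px=[320.3065 284.7665] n=4193
eb (array([0.4965, 0.2745, 0.0058]), np.float64(0.0001953144691602822))
tip tool z [-0.0354 -0.007  -0.0023  0.0008] y [-0.0573 -0.0446 -0.0295]
tip tool z [-0.0348 -0.0069 -0.0022  0.0004] y [0.0264 0.0413 0.054 ]
shift [ 0.0553 -0.001   0.109 ] turn [-0.0026  0.002  -0.0231] j6 2.2458452850966935
shift [ 0.0554 -0.0009  0.144 ] turn [-0.0026  0.002  -0.0231] j6 2.2458452850966935
```

play_rows(
  series=[
    [0.055,-0.001,0.1,0,0,-0.023,1],
    [0.055,-0.001,0.1,0,0,-0.023,1],
    [0.055,-0.001,0.1,0,0,-0.023,1],
    [0.055,-0.001,0.12,0,0,-0.023,1],
    [0.055,-0.001,0.13,0,0,-0.023,1],
  ],
)

```text
time_s: 2.95
eef_pos: [0.4972, 0.454, 0.0391]
ee_rot: [-2.196, -2.247, 0.004]
wrist_force: [-0.8, -1.4, -1.1]
finger_gap: 0.0854
grasp_force: 0.0
```

play_rows(
  series=[
    [0,0,0.01,0,0,0,1],
    [0,0,0.017,0,0,0,1],
    [0,0,0.017,0,0,0,1],
    [0,0,0.017,0,0,0,1],
  ],
)

```text
time_s: 3.28
eef_pos: [0.4997, 0.4546, 0.0246]
ee_rot: [2.198, 2.244, 0.002]
wrist_force: [-0.1, -0.2, 0.7]
finger_gap: 0.0856
grasp_force: 0.0
```

```bash
python3 - <<'E'
from h import *
go((.498,.4544,.022),np.radians(1.3));print(r.state()["eef_pos"],r.state()["wrist_force"])
E
```

```text
shift [-0.0001 -0.0017  0.0026] turn [ 0.0011 -0.0009 -0.0022] j6 2.288489711678261
[0.4997 0.4546 0.0246] [-0.0502 -0.21    0.6777]
```

play_rows(
  series=[
    [0,-0.001,0.002,0,0,0,1],
    [0,-0.001,0.002,0,0,0,0.3],
    [0,-0.001,0.002,0,0,0,0.3],
    [0,-0.001,0.002,0,0,0,0.3],
    [0,-0.001,0.002,0,0,0,0.3],
  ],
)

```text
time_s: 3.7
eef_pos: [0.4987, 0.4551, 0.0224]
ee_rot: [2.198, 2.244, 0.003]
wrist_force: [0.8, 0.6, -0.3]
finger_gap: 0.0445
grasp_force: 63.4
```

play_rows(
  series=[
    [0,0,0,0,0,0,0.3],
    [0,0,0,0,0,0,0.3],
    [0,0,0,0,0,0,0.3],
  ],
)

```text
time_s: 3.95
eef_pos: [0.4987, 0.4551, 0.0221]
ee_rot: [2.198, 2.245, 0.003]
wrist_force: [-0.7, -0.6, 5.1]
finger_gap: 0.0446
grasp_force: 64.2
```

play_rows(
  series=[
    [0,0,-0.02,0,0,0,0.3],
    [0,0,-0.05,0,0,0,0.3],
    [0,0,-0.06,0,0,0,0.3],
    [-0.04,0,-0.06,0,0,-0.075,0.3],
    [-0.08,0,-0.06,0,0,-0.075,0.3],
  ],
)

```text
time_s: 4.37
eef_pos: [0.5008, 0.3764, 0.082]
ee_rot: [2.105, 2.331, 0.006]
wrist_force: [0.0, -1.0, -0.5]
finger_gap: 0.0446
grasp_force: 63.7
```

play_rows(
  series=[
    [-0.04,0,0,0,0,0,0.3],
    [-0.08,0,0,0,0,0,0.3],
    [-0.1,0,0,0,0,0,0.3],
    [-0.1,0,0,0,0,0,0.3],
  ],
)

```text
time_s: 4.7
eef_pos: [0.5083, 0.2701, 0.0805]
ee_rot: [2.118, 2.32, -0.007]
wrist_force: [-0.8, -0.2, -0.1]
finger_gap: 0.0448
grasp_force: 63.7
```

```bash
python3 - <<'E'
from h import *
s=r.state();print(s["eef_pos"],s["finger_gap"],s["grasp_force"])
go((.4964,.2745,.024),np.radians(5.6))
E
```

```text
[0.5083 0.2701 0.0805] 0.04478311004622143 63.70893716812134
shift [ 0.0056 -0.0113  0.0565] turn [-0.003   0.0031 -0.0066] j6 1.9691099936420031
```

play_rows(
  series=[
    [0.005,-0.011,0.02,0,0,-0.006,0.3],
    [0.005,-0.011,0.04,0,0,-0.006,0.3],
    [0.005,-0.011,0.04,0,0,-0.006,0.3],
    [0.005,-0.011,0.04,0,0,-0.006,0.3],
  ],
)

```text
time_s: 5.03
eef_pos: [0.4967, 0.2789, 0.0401]
ee_rot: [-2.104, -2.332, 0.005]
wrist_force: [1.1, 0.2, -0.3]
finger_gap: 0.0444
grasp_force: 63.7
```

```bash
python3 - <<'E'
from h import *
go((.4964,.2745,.023),np.radians(5.6))
c,p,d=snap("w3")
u,v=map(int,proj(c,(.498,.441,.01)));print(u,v)
blob(c,p,d,(0,0,640,120),"tray",-.002,.02)
E
```

```text
shift [-0.0043 -0.0007  0.0172] turn [-0.003   0.0011  0.0049] j6 1.9797418752551343
364 -101
c=(503.8,388.3) L=75.0 W=35.9 yaw90=-87.7 z5/50/95=[ 2.8421  4.3242 10.1057] px=[360.3883  32.8334] n=9362
```

View pics/w3.png

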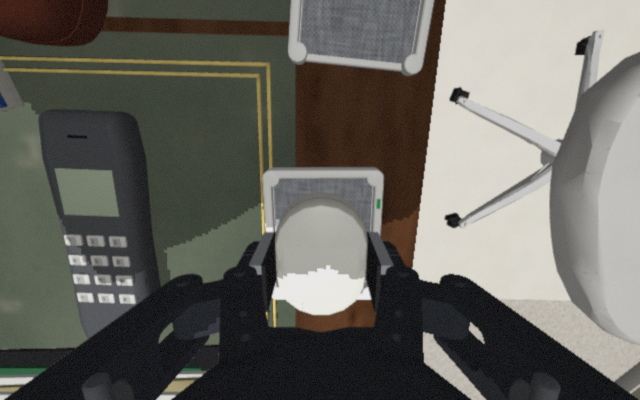

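The case hangs at (322,255) between the fingers, over the earbud tray and square with it; lowering it now.

play_rows(
  series=[
    [-0.004,-0.001,0.005,0,0,0.005,0.3],
    [-0.004,-0.001,0.01,0,0,0.005,0.3],
    [-0.004,-0.001,0.014,0,0,0.005,0.3],
    [-0.004,-0.001,0.016,0,0,0.005,0.3],
    [-0.004,-0.001,0.016,0,0,0.005,0.3],
  ],
)

```text
time_s: 5.5
eef_pos: [0.4971, 0.2748, 0.0249]
ee_rot: [-2.111, -2.326, 0.001]
wrist_force: [-0.4, -0.2, -0.7]
finger_gap: 0.0448
grasp_force: 63.7
```

```bash
python3 - <<'E'
from h import *
print(r.state()["eef_pos"],r.state()["wrist_force"]);go((.4964,.2745,.0225),np.radians(5.6))
E
```

```text
[0.4971 0.2748 0.0249] [-0.4208 -0.2025 -0.6859]
shift [-0.0002 -0.0007  0.0024] turn [-0.0007  0.0003 -0.0008] j6 1.9788307816197876
```

play_rows(
  series=[
    [0,-0.0005,0.001,0,0,0,0.3],
    [0,-0.0005,0.002,0,0,0,0.3],
    [0,-0.0005,0.0025,0,0,0,0.3],
    [0,-0.0005,0.0025,0,0,0,0.3],
  ],
)

```text
time_s: 5.83
eef_pos: [0.4969, 0.2749, 0.0228]
ee_rot: [-2.111, -2.327, -0.0]
wrist_force: [0.4, 0.6, -0.1]
finger_gap: 0.0449
grasp_force: 63.7
```

play_rows(
  series=[
    [0,0,0,0,0,0,0.6],
    [0,0,0,0,0,0,0.7],
    [0,0,0,0,0,0,0.8],
    [0,0,0,0,0,0,0.9],
    [0,0,0,0,0,0,1],
  ],
)

```text
time_s: 6.25
eef_pos: [0.497, 0.2749, 0.0229]
ee_rot: [2.111, 2.326, 0.0]
wrist_force: [0.4, 0.4, -0.4]
finger_gap: 0.0853
grasp_force: 0.0
```

play_rows(
  series=[
    [0,0,-0.02,0,0,0,1],
    [0,0,-0.06,0,0,0,1],
    [0,0,-0.1,0,0,0,1],
    [0,0,-0.14,0,0,0,1],
    [0,0,-0.16,0,0,0,1],
  ],
)

```text
time_s: 6.67
eef_pos: [0.4988, 0.276, 0.188]
ee_rot: [2.11, 2.325, 0.01]
wrist_force: [0.9, 0.3, 0.5]
finger_gap: 0.0857
grasp_force: 0.0
```

```bash
python3 - <<'E'
from h import *
c,p,d=snap("w4");print(r.state()["eef_pos"])
def roi(X,Y,hx,hy):
    q=np.array([proj(c,(X+i*hx,Y+j*hy,.01)) for i in(-1,1) for j in(-1,1)]);a=q.min(0).clip(0);b=q.max(0);return (*a.astype(int),*b.astype(int))
R1=roi(.497,.273,.045,.06)
blob(c,p,d,R1,"",.018,.05);blob(c,p,d,R1,"tray",.0075,.0135);blob(c,p,d,R1,"tray",-.002,.05,plane=.01)
print("handset");R2=roi(.368,.264,.05,.09);blob(c,p,d,R2,"",.008,.03)
E
```

```text
[0.5003 0.2768 0.1907]
c=(493.9,275.0) L=59.7 W=46.7 yaw90=5.7 z5/50/95=[25.1634 29.6185 30.9031] px=[317.3596 180.4958] n=2136
c=(496.1,273.9) L=85.9 W=69.9 yaw90=6.2 z5/50/95=[ 8.3127  9.7183 11.0118] px=[316.13  177.185] n=1108
c=(496.7,273.4) L=87.6 W=71.3 yaw90=5.5 z5/50/95=[ 3.1837 10.2224 30.5756] px=[319.0279 177.5324] n=4944
handset
c=(368.9,264.2) L=143.9 W=46.7 yaw90=3.9 z5/50/95=[15.3896 20.8794 22.8102] px=[199.5234 172.5667] n=5887
```

View pics/w4.png

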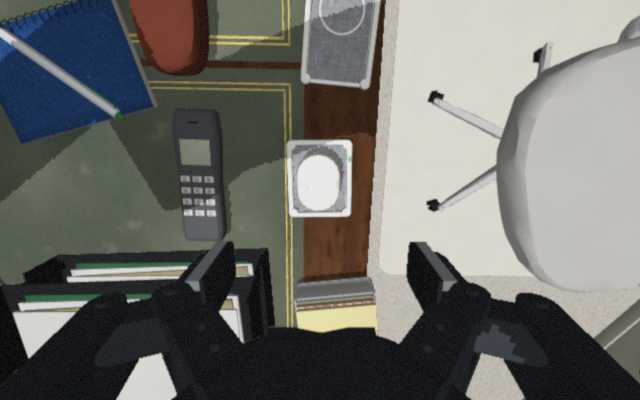

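The case now lies at (320,180) inside its tray, square and centred to about 2 mm; the handset is at (200,173). Next comes the handset.

```bash
python3 - <<'E'
from h import *
c,p,d=load("w3");P=cloud(c,d);Q=R.from_rotvec([-2.104,-2.332,.005])
L=(P-[.4967,.2789,.0401])@Q.as_matrix()
for roi in((225,220,277,330),(368,220,420,330)):
    q=L[roi[1]:roi[3],roi[0]:roi[2]].reshape(-1,3);g=p[roi[1]:roi[3],roi[0]:roi[2]].reshape(-1,3).max(1)
    q=q[(g<90)&(np.abs(q[:,0])<.02)&(abs(q[:,1])<.045)&(q[:,2]<.02)];print(np.percentile(q[:,2],[50,90,95,99,100]))
c,p,d=snap("w5");q=np.array([proj(c,(.3685+i*.05,.264+j*.09,.01)) for i in(-1,1) for j in(-1,1)]);a=q.min(0).clip(0).astype(int);b=q.max(0).astype(int)
blob(c,p,d,(*a,*b),"",.008,.03);blob(c,p,d,(*a,*b),"",.017,.03)
go((.3685,.2643,.06),np.radians(3.9))
E
```

```text
[-0.0423 -0.0107 -0.0057 -0.0007  0.0032]
[-0.0438 -0.0128 -0.0073 -0.0006  0.0038]
c=(368.5,264.3) L=143.7 W=46.6 yaw90=3.1 z5/50/95=[15.0941 20.8688 22.7827] px=[198.1415 173.3181] n=5822
c=(368.5,264.1) L=142.1 W=45.8 yaw90=3.6 z5/50/95=[18.9453 20.9966 22.8605] px=[196.3898 173.8932] n=5308
shift [ 0.0001 -0.133   0.1267] turn [ 0.009  -0.004   0.0289] j6 1.979142199155039
```

play_rows(
  series=[
    [0,-0.04,0.0,0,0,0.03,1],
    [0,-0.08,0.03,0,0,0.03,1],
    [0,-0.12,0.06,0.009,-0.004,0.033,1],
    [0,-0.133,0.1,0.009,-0.004,0.033,1],
    [0,-0.133,0.127,0.009,-0.004,0.033,1],
  ],
)

```text
time_s: 7.18
eef_pos: [0.3609, 0.2608, 0.0548]
ee_rot: [-2.145, -2.29, 0.016]
wrist_force: [0.4, 0.7, -1.1]
finger_gap: 0.0855
grasp_force: 0.0
```

play_rows(
  series=[
    [0,0,0,0,0,0,1],
    [0,0,0,0,0,0,1],
  ],
)

```text
time_s: 7.35
eef_pos: [0.3619, 0.2603, 0.0541]
ee_rot: [-2.146, -2.289, 0.025]
wrist_force: [1.2, 0.3, 0.4]
finger_gap: 0.0857
grasp_force: 0.0
```

```bash
python3 - <<'E'
from h import *
print(r.state()["eef_pos"]);go((.3685,.2643,.0125),np.radians(3.6))
E
```

```text
[0.3619 0.2603 0.0541]
shift [0.0039 0.0075 0.0415] turn [-0.0146  0.0079  0.0017] j6 2.129024843284471
```

play_rows(
  series=[
    [0.004,0.0075,0.01,-0.015,0.008,0.002,1],
    [0.004,0.0075,0.025,-0.015,0.008,0.002,1],
    [0.004,0.0075,0.035,-0.015,0.008,0.002,1],
    [0.004,0.0075,0.038,-0.015,0.008,0.002,1],
    [0.004,0.0075,0.038,-0.015,0.008,0.002,1],
  ],
)

```text
time_s: 7.77
eef_pos: [0.3734, 0.2673, 0.0188]
ee_rot: [2.151, 2.287, 0.014]
wrist_force: [0.2, -0.2, 0.6]
finger_gap: 0.0854
grasp_force: 0.0
```

```bash
python3 - <<'E'
from h import *
print(r.state()["eef_pos"],r.state()["wrist_force"]);go((.3685,.2643,.0125),np.radians(3.6))
E
```

```text
[0.3734 0.2673 0.0188] [ 0.1609 -0.2215  0.5554]
shift [-0.0027 -0.0051  0.0062] turn [ 0.008  -0.0049 -0.0015] j6 2.1307889485464995
```

play_rows(
  series=[
    [0,0,0,0,0,0,1],
    [0,0,0,0,0,0,1],
    [0,0,0,0,0,0,1],
    [0,0,0,0,0,0,1],
    [0,0,0,0,0,0,1],
  ],
)

```text
time_s: 8.18
eef_pos: [0.3716, 0.2665, 0.0181]
ee_rot: [2.15, 2.288, 0.012]
wrist_force: [-0.5, -0.0, -0.2]
finger_gap: 0.0853
grasp_force: 0.0
```

```bash
python3 - <<'E'
from h import *
print(r.state()["eef_pos"],r.state()["wrist_force"]);go((.3685,.2643,.0125),np.radians(3.6))
E
```

```text
[0.3716 0.2665 0.0181] [-0.4881 -0.0498 -0.1824]
shift [-0.002  -0.0033  0.0056] turn [ 0.0067 -0.0042 -0.0008] j6 2.1308608730647887
```

play_rows(
  series=[
    [-0.002,-0.0025,0.005,0.006,-0.004,0,1],
    [-0.002,-0.0025,0.005,0.006,-0.004,0,1],
    [-0.002,-0.0025,0.005,0.006,-0.004,0,1],
    [-0.002,-0.0025,0.005,0.006,-0.004,0,1],
    [-0.002,-0.0025,0.005,0.006,-0.004,0,1],
  ],
)

```text
time_s: 8.6
eef_pos: [0.369, 0.2642, 0.0126]
ee_rot: [2.151, 2.289, -0.0]
wrist_force: [1.0, -0.0, 0.6]
finger_gap: 0.0857
grasp_force: 0.0
```

play_rows(
  series=[
    [0,0,0,0,0,0,0.75],
    [0,0,0,0,0,0,0.6],
    [0,0,0,0,0,0,0.3],
    [0,0,0,0,0,0,0.3],
    [0,0,0,0,0,0,0.3],
  ],
)

```text
time_s: 9.02
eef_pos: [0.3692, 0.2643, 0.0133]
ee_rot: [2.151, 2.289, 0.001]
wrist_force: [-0.2, -1.5, 6.1]
finger_gap: 0.0455
grasp_force: 61.7
```

play_rows(
  series=[
    [0,0,0,0,0,0,0.3],
    [0,0,0,0,0,0,0.3],
    [0,0,0,0,0,0,0.3],
  ],
)

```text
time_s: 9.27
eef_pos: [0.3692, 0.2643, 0.0133]
ee_rot: [2.151, 2.289, 0.001]
wrist_force: [-1.5, -0.6, 5.5]
finger_gap: 0.045
grasp_force: 61.7
```

```bash
python3 - <<'E'
from h import *
s=r.state();print(s["eef_pos"],s["wrist_force"],s["finger_gap"]);go((.3685,.2643,.0125),np.radians(3.6))
E
```

```text
[0.3692 0.2643 0.0133] [-1.5428 -0.5973  5.4847] 0.044973684289368016
shift [ 0.0001 -0.0007  0.0008] turn [ 0.0005 -0.0001 -0.0008] j6 2.1301461920916744
```

play_rows(
  series=[
    [0,0,-0.02,0,0,0,0.3],
    [0,0,-0.05,0,0,0,0.3],
    [0,0,-0.08,0,0,0,0.3],
    [0.025,0.025,-0.08,0,0,0,0.3],
    [0.05,0.05,-0.08,0,0,0,0.3],
  ],
)

```text
time_s: 9.68
eef_pos: [0.4163, 0.3174, 0.0951]
ee_rot: [2.152, 2.288, 0.004]
wrist_force: [0.7, -0.1, -0.3]
finger_gap: 0.0452
grasp_force: 62.4
```

play_rows(
  series=[
    [0.025,0.025,0,0,0,0.02,0.3],
    [0.05,0.045,0,0,0,0.04,0.3],
    [0.08,0.07,0,0,0,0.05,0.3],
    [0.1,0.085,0,0,0,0.05,0.3],
    [0.118,0.093,0,0,0,0.05,0.3],
  ],
)

```text
time_s: 10.1
eef_pos: [0.5034, 0.4426, 0.0921]
ee_rot: [2.208, 2.234, 0.002]
wrist_force: [0.3, 0.3, -0.4]
finger_gap: 0.0451
grasp_force: 62.4
```

play_rows(
  series=[
    [0,0,0.02,0,0,0,0.3],
    [0,0,0.03,0,0,0,0.3],
    [0,0,0.03,0,0,0,0.3],
    [0,0,0.03,0,0,0,0.3],
    [0,0,0.03,0,0,0,0.3],
  ],
)

```text
time_s: 10.52
eef_pos: [0.501, 0.4399, 0.0629]
ee_rot: [2.209, 2.234, -0.002]
wrist_force: [-0.8, 0.5, 0.1]
finger_gap: 0.0454
grasp_force: 62.4
```

```bash
python3 - <<'E'
from h import *
s=r.state();print(s["eef_pos"],s["wrist_force"],s["finger_gap"]);go((.5017,.441,.0175),np.radians(.7))
c,p,d=snap("w6")
E
```

```text
[0.501  0.4399 0.0629] [-0.8065  0.4873  0.0528] 0.04543649408535987
shift [0.0011 0.0008 0.0454] turn [-0.0006  0.0008 -0.0007] j6 2.2799897293832907
```

View pics/w6.png

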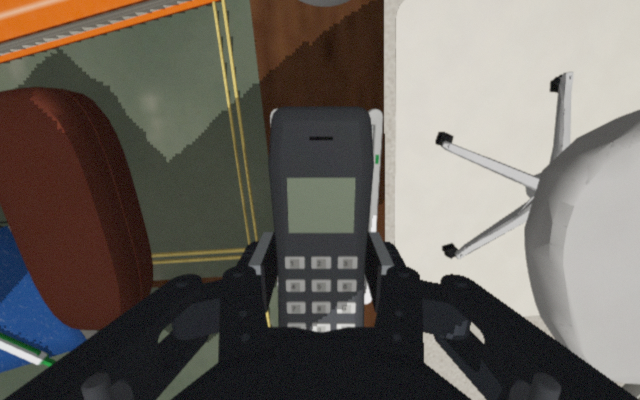

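The handset (321,215) is held over its tray, parallel to the rim visible at (375,200); the left finger is well clear of the glasses case.

play_rows(
  series=[
    [0.001,0.001,0.015,0,0,0,0.3],
    [0.001,0.001,0.03,0,0,0,0.3],
    [0.001,0.001,0.038,0,0,0,0.3],
    [0.001,0.001,0.042,0,0,0,0.3],
    [0.001,0.001,0.042,0,0,0,0.3],
  ],
)

```text
time_s: 10.98
eef_pos: [0.5019, 0.4411, 0.0203]
ee_rot: [2.208, 2.234, -0.002]
wrist_force: [0.4, 0.6, -0.8]
finger_gap: 0.0451
grasp_force: 62.4
```

play_rows(
  series=[
    [0,0,0.001,0,0,0,0.3],
    [0,0,0.0018,0,0,0,0.3],
    [0,0,0.0025,0,0,0,0.3],
    [0,0,0.0025,0,0,0,0.3],
    [0,0,0.0025,0,0,0,0.3],
  ],
)

```text
time_s: 11.4
eef_pos: [0.5029, 0.4422, 0.0189]
ee_rot: [2.208, 2.235, 0.002]
wrist_force: [-0.3, -0.7, 0.8]
finger_gap: 0.0454
grasp_force: 63.5
```

```bash
python3 - <<'E'
from h import *
s=r.state();print(s["eef_pos"],s["wrist_force"],s["finger_gap"]);go((.5017,.441,.0175),np.radians(.7))
E
```

```text
[0.5029 0.4422 0.0189] [-0.329  -0.7299  0.8077] 0.04537896931766001
shift [-0.0012 -0.0012  0.0014] turn [ 0.0012 -0.0008 -0.0002] j6 2.2801571114622954
```

play_rows(
  series=[
    [-0.001,-0.001,0.0005,0,0,0,0.3],
    [-0.001,-0.001,0.001,0,0,0,0.3],
    [-0.001,-0.001,0.0012,0,0,0,0.3],
    [-0.001,-0.001,0.0012,0,0,0,0.3],
    [-0.001,-0.001,0.0012,0,0,0,0.3],
  ],
)

```text
time_s: 11.82
eef_pos: [0.5028, 0.4421, 0.0188]
ee_rot: [2.208, 2.235, 0.007]
wrist_force: [1.1, 0.8, 5.6]
finger_gap: 0.0456
grasp_force: 66.8
```

play_rows(
  series=[
    [0,0,0,0,0,0,0.6],
    [0,0,0,0,0,0,0.7],
    [0,0,0,0,0,0,0.8],
    [0,0,0,0,0,0,0.9],
    [0,0,0,0,0,0,1],
  ],
)

```text
time_s: 12.23
eef_pos: [0.501, 0.4403, 0.0165]
ee_rot: [2.208, 2.235, -0.002]
wrist_force: [-0.0, -0.5, 0.3]
finger_gap: 0.0849
grasp_force: 0.0
```

play_rows(
  series=[
    [0,0,-0.02,0,0,0,1],
    [0,0,-0.06,0,0,0,1],
    [0,0,-0.1,0,0,0,1],
    [-0.04,0,-0.13,0,0,0,1],
    [-0.08,0,-0.15,0,0,0,1],
  ],
)

```text
time_s: 12.65
eef_pos: [0.5034, 0.3728, 0.1646]
ee_rot: [2.204, 2.238, 0.009]
wrist_force: [-0.0, -0.4, 0.3]
finger_gap: 0.0852
grasp_force: 0.0
```

play_rows(
  series=[
    [0,0,0,0,0,0,1],
    [0,0,0,0,0,0,1],
    [0,0,0,0,0,0,1],
    [0,0,0,0,0,0,1],
  ],
)

```text
time_s: 12.98
eef_pos: [0.5016, 0.3711, 0.1604]
ee_rot: [-2.207, -2.235, 0.003]
wrist_force: [0.3, 0.3, 0.0]
finger_gap: 0.0853
grasp_force: 0.0
```

```bash
cat >>h.py <<'E'
def roi(c,X,Y,hx,hy,z=.01):
    q=np.array([proj(c,(X+i*hx,Y+j*hy,z)) for i in(-1,1) for j in(-1,1)]);a=q.min(0).clip(0);b=q.max(0);return (*a.astype(int),*b.astype(int))
E
python3 - <<'E'
from h import *
c,p,d=snap("w7");print(r.state()["eef_pos"])
R1=roi(c,.501,.441,.048,.09)
blob(c,p,d,R1,"",.0145,.05);blob(c,p,d,R1,"",.018,.05);blob(c,p,d,R1,"tray",.0075,.0135)
R1=roi(c,.497,.273,.045,.06);blob(c,p,d,R1,"",.018,.05);blob(c,p,d,R1,"tray",.0075,.0135)
E
```

```text
[0.5015 0.3712 0.1601]
c=(500.5,441.4) L=144.6 W=47.1 yaw90=0.6 z5/50/95=[21.67   24.7794 26.7312] px=[322.8658 101.4608] n=8415
c=(500.5,441.2) L=144.4 W=47.1 yaw90=0.6 z5/50/95=[21.7465 24.7812 26.7318] px=[322.8602 101.4795] n=8402
c=(471.7,441.3) L=138.2 W=9.7 yaw90=0.3 z5/50/95=[ 8.4284  9.7894 10.9682] px=[289.9868 102.0561] n=909
c=(494.2,275.2) L=61.2 W=47.2 yaw90=5.1 z5/50/95=[23.4481 29.6321 30.9211] px=[314.9298 274.3537] n=2050
c=(477.0,306.7) L=63.6 W=31.5 yaw90=-48.1 z5/50/95=[ 8.2587  9.8175 10.9313] px=[297.8907 241.6693] n=375
```

View pics/w7.png

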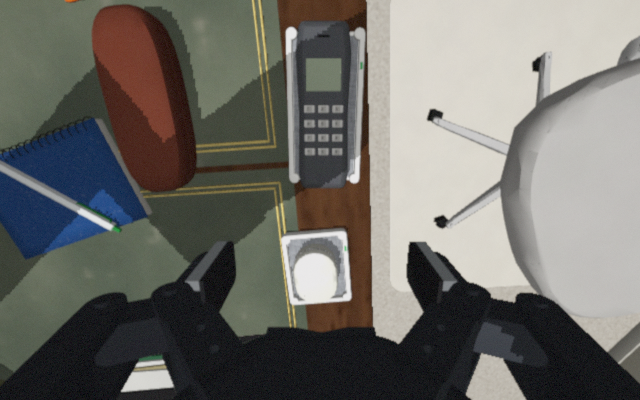

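The handset lies centred in its channel at (324,103); the case is in its own tray at (316,270). Moving across to the right side.

play_rows(
  series=[
    [0,0,-0.03,0,0,0,1],
    [-0.03,-0.01,-0.06,0,0,0,1],
    [-0.07,-0.03,-0.07,0,0,0,1],
    [-0.11,-0.04,-0.07,0,0,0,1],
    [-0.15,-0.05,-0.07,0,0,0,1],
  ],
)

```text
time_s: 13.45
eef_pos: [0.4546, 0.2248, 0.2316]
ee_rot: [2.204, 2.238, 0.001]
wrist_force: [0.4, -0.8, -0.2]
finger_gap: 0.0854
grasp_force: 0.0
```

play_rows(
  series=[
    [-0.2,0,0,0,0,0,1],
    [-0.2,0,0,0,0,0,1],
    [-0.2,0,0,0,0,0,1],
    [-0.2,0,0,0,0,0,1],
    [-0.2,0,0,0,0,0,1],
  ],
)

```text
time_s: 13.87
eef_pos: [0.457, 0.0229, 0.2308]
ee_rot: [-2.207, -2.235, 0.003]
wrist_force: [0.8, -0.6, 0.8]
finger_gap: 0.0856
grasp_force: 0.0
```

play_rows(
  series=[
    [-0.2,0,0,0,0,0,1],
    [-0.2,0,0,0,0,0,1],
    [-0.2,0,0,0,0,0,1],
    [-0.2,0,0,0,0,0,1],
    [-0.2,0,0,0,0,0,1],
  ],
)

```text
time_s: 14.28
eef_pos: [0.46, -0.1775, 0.2307]
ee_rot: [-2.208, -2.234, 0.001]
wrist_force: [1.4, 0.2, -0.2]
finger_gap: 0.0853
grasp_force: 0.0
```

play_rows(
  series=[
    [-0.2,0,0,0,0,0,1],
    [-0.2,0,0,0,0,0,1],
    [-0.2,0,0,0,0,0,1],
    [-0.2,0,0,0,0,0,1],
    [-0.2,0,0,0,0,0,1],
  ],
)

```text
time_s: 14.7
eef_pos: [0.4626, -0.3778, 0.2302]
ee_rot: [-2.208, -2.234, 0.001]
wrist_force: [-0.3, 0.5, 0.1]
finger_gap: 0.0854
grasp_force: 0.0
```

play_rows(
  series=[
    [0,0,0,0,0,0,1],
    [0,0,0,0,0,0,1],
    [0,0,0,0,0,0,1],
    [0,0,0,0,0,0,1],
    [0,0,0,0,0,0,1],
  ],
)

```text
time_s: 15.12
eef_pos: [0.4625, -0.3737, 0.2316]
ee_rot: [-2.205, -2.236, -0.0]
wrist_force: [-0.4, -0.7, 0.3]
finger_gap: 0.0854
grasp_force: 0.0
```

```bash
python3 - <<'E'
from h import *
c,p,d=snap("w8");s=r.state();print(s["eef_pos"],s["ee_rot"],s["joint_positions"])
for n,X,Y,hx,hy in [("mt",.506,-.272,.05,.085),("pt",.5,-.442,.035,.08)]:
    Ro=roi(c,X,Y,hx,hy);print(n,Ro);blob(c,p,d,Ro,"tray",.0075,.0135);blob(c,p,d,Ro,"tray",-.002,.014,plane=.01)
    if n=="mt":blob(c,p,d,Ro,"",.0145,.05);blob(c,p,d,Ro,"",.0185,.05)
Ro=roi(c,.37,-.274,.05,.08);blob(c,p,d,Ro,"",.008,.05);blob(c,p,d,Ro,"",.02,.05)
E
```

```text
[ 0.4626 -0.3739  0.2318] [-2.2057 -2.2367 -0.    ] [-0.6797  0.3848  0.0181  1.2043  0.      0.8771]
mt (np.int64(317), np.int64(0), np.int64(413), np.int64(156))
c=(507.2,-269.8) L=127.9 W=82.0 yaw90=-9.0 z5/50/95=[ 8.1415  9.604  10.9763] px=[354.4881  83.4717] n=1342
c=(507.1,-270.6) L=130.0 W=83.4 yaw90=-8.8 z5/50/95=[ 2.4283  4.4526 10.3288] px=[360.2197  76.6544] n=6326
c=(514.6,-269.4) L=108.1 W=26.2 yaw90=-9.0 z5/50/95=[17.1984 21.3567 23.1667] px=[370.7945  76.4229] n=2360
c=(514.5,-269.6) L=105.2 W=24.1 yaw90=-8.9 z5/50/95=[19.4808 21.5113 23.233 ] px=[371.2827  76.3589] n=2115
pt (np.int64(322), np.int64(159), np.int64(381), np.int64(275))
c=(499.0,-441.4) L=131.8 W=50.0 yaw90=0.1 z5/50/95=[ 8.2345  9.7827 11.0185] px=[349.0133 217.3361] n=979
c=(499.6,-442.0) L=135.3 W=52.8 yaw90=-0.5 z5/50/95=[ 0.7884  4.6023 10.4255] px=[349.6219 218.278 ] n=3835
c=(371.5,-281.6) L=102.4 W=55.5 yaw90=5.2 z5/50/95=[17.6451 31.1879 34.75  ] px=[242.2079  86.4253] n=4300
c=(370.7,-281.6) L=97.1 W=54.0 yaw90=4.7 z5/50/95=[23.9041 31.6068 34.7947] px=[240.5422  85.9165] n=3938
```

View pics/w8.png

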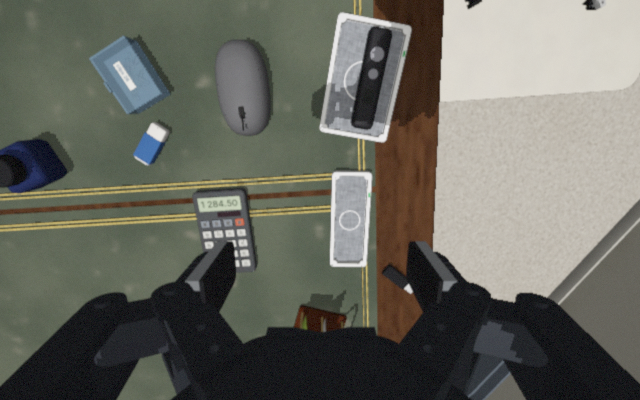

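The right-hand view shows the mouse tray (366,77) with the presenter (372,76), the empty presenter tray (350,218), the mouse (243,87) and the calculator (225,230). Going above the presenter for the second view.

```bash
python3 - <<'E'
from h import *
go((.5146,-.2695,.11),np.radians(-9))
E
```

```text
shift [0.1036 0.0535 0.1218] turn [-0.0002 -0.0002  0.1711] j6 0.8770722610907257
```

play_rows(
  series=[
    [0.104,0.0535,0.122,0,0,0.171,1],
    [0.104,0.0535,0.122,0,0,0.171,1],
    [0.104,0.0535,0.122,0,0,0.171,1],
    [0.104,0.0535,0.122,0,0,0.171,1],
    [0.104,0.0535,0.122,0,0,0.171,1],
  ],
)

```text
time_s: 15.58
eef_pos: [0.5124, -0.2637, 0.1045]
ee_rot: [-2.377, -2.039, 0.002]
wrist_force: [-1.3, 1.0, -0.2]
finger_gap: 0.0856
grasp_force: 0.0
```

play_rows(
  series=[
    [0,0,0,0,0,0,1],
    [0,0,0,0,0,0,1],
    [0,0,0,0,0,0,1],
    [0,0,0,0,0,0,1],
    [0,0,0,0,0,0,1],
  ],
)

```text
time_s: 16.0
eef_pos: [0.5151, -0.2721, 0.1112]
ee_rot: [2.39, 2.034, 0.001]
wrist_force: [-0.2, -1.0, -0.4]
finger_gap: 0.0854
grasp_force: 0.0
```

```bash
cat >>h.py <<'E'
def tri(a,ua,b,ub):
    o1,d1=ray(a,*ua);o2,d2=ray(b,*ub)
    t=np.linalg.lstsq(np.c_[d1,-d2],o2-o1,rcond=None)[0];x,y=o1+d1*t[0],o2+d2*t[1];return (x+y)/2,np.linalg.norm(x-y)
def cen(m): v,u=np.nonzero(m);return u.mean(),v.mean()
E
python3 - <<'E'
from h import *
c1,p1,d1=load("w8");c,p,d=snap("w9");print(r.state()["eef_pos"])
for n,X,Y,hx,hy,lo,hi,k in [("presenter",.514,-.27,.04,.08,.0185,.05,""),("mtray",.507,-.27,.055,.085,.0075,.0135,"tray"),("mouse",.371,-.281,.05,.08,.02,.05,"")]:
    print(n);a,_,m1=blob(c1,p1,d1,roi(c1,X,Y,hx,hy),k,lo,hi);b,_,m2=blob(c,p,d,roi(c,X,Y,hx,hy),k,lo,hi)
    print(tri(c1,cen(m1),c,cen(m2)))
go((.5146,-.2695,.0205),np.radians(-9))
E
```

```text
[ 0.5149 -0.2719  0.111 ]
presenter
c=(514.5,-269.6) L=105.2 W=24.1 yaw90=-8.9 z5/50/95=[19.4808 21.5113 23.233 ] px=[371.2827  76.3589] n=2115
c=(514.9,-269.3) L=105.1 W=23.7 yaw90=-9.0 z5/50/95=[19.7291 21.6962 23.2555] px=[321.6511 191.6429] n=3629
(array([ 0.5155, -0.2663,  0.0156]), np.float64(0.00020617182968035372))
mtray
c=(507.2,-269.8) L=127.9 W=82.0 yaw90=-9.0 z5/50/95=[ 8.1415  9.604  10.9763] px=[354.4881  83.4717] n=1342
c=(507.4,-270.1) L=127.9 W=82.1 yaw90=-9.0 z5/50/95=[ 8.4572  9.7882 10.8571] px=[311.4007 186.3617] n=2795
(array([ 0.5033, -0.271 , -0.0287]), np.float64(0.0031839068139234267))
mouse
c=(370.7,-281.6) L=97.1 W=54.0 yaw90=4.7 z5/50/95=[23.9041 31.6068 34.7947] px=[240.5422  85.9165] n=3938
c=(372.2,-275.8) L=89.0 W=52.7 yaw90=12.3 z5/50/95=[23.0416 31.9317 34.8861] px=[148.9428 231.9114] n=6120
(array([ 0.3685, -0.2777,  0.0187]), np.float64(0.0027515405243989386))
shift [ 0.0024 -0.0009  0.0904] turn [ 0.0023  0.001  -0.0033] j6 1.245506722015631
```

play_rows(
  series=[
    [0.002,0,0.03,0,0,0,1],
    [0.002,0,0.06,0,0,0,1],
    [0.002,0,0.075,0,0,0,1],
    [0.002,0,0.08,0,0,0,1],
    [0.002,0,0.08,0,0,0,1],
  ],
)

```text
time_s: 16.47
eef_pos: [0.5138, -0.2687, 0.0287]
ee_rot: [-2.39, -2.036, 0.002]
wrist_force: [0.7, -0.0, 0.4]
finger_gap: 0.0856
grasp_force: 0.0
```

play_rows(
  series=[
    [0,0,0,0,0,0,1],
    [0,0,0,0,0,0,1],
    [0,0,0,0,0,0,1],
    [0,0,0,0,0,0,1],
    [0,0,0,0,0,0,1],
  ],
)

```text
time_s: 16.88
eef_pos: [0.5155, -0.269, 0.0307]
ee_rot: [2.389, 2.037, 0.001]
wrist_force: [0.2, 0.0, 1.1]
finger_gap: 0.0857
grasp_force: 0.0
```

```bash
python3 - <<'E'
from h import *
print(r.state()["eef_pos"]);go((.5147,-.2695,.0205),np.radians(-9))
E
```

```text
[ 0.5155 -0.269   0.0307]
shift [-0.0006 -0.0007  0.0102] turn [ 0.0017  0.0007 -0.0019] j6 1.2488354779627164
```

play_rows(
  series=[
    [-0.0005,-0.0005,0.005,0,0,0,0.8],
    [-0.0005,-0.0005,0.01,0,0,0,0.7],
    [-0.0005,-0.0005,0.01,0,0,0,0.6],
    [-0.0005,-0.0005,0.01,0,0,0,0.6],
    [-0.0005,-0.0005,0.01,0,0,0,0.5],
  ],
)

```text
time_s: 17.3
eef_pos: [0.5141, -0.269, 0.0195]
ee_rot: [-2.391, -2.038, 0.0]
wrist_force: [-0.1, 0.8, -0.0]
finger_gap: 0.0429
grasp_force: 0.0
```

play_rows(
  series=[
    [0,0,0,0,0,0,0.4],
    [0,0,0,0,0,0,0.3],
    [0,0,0,0,0,0,0.1],
    [0,0,0,0,0,0,0.1],
    [0,0,0,0,0,0,0.1],
  ],
)

```text
time_s: 17.72
eef_pos: [0.5146, -0.2693, 0.0201]
ee_rot: [2.39, 2.037, 0.0]
wrist_force: [-0.4, 0.0, 3.4]
finger_gap: 0.0248
grasp_force: 59.9
```

play_rows(
  series=[
    [0,0,0,0,0,0,0.1],
    [0,0,0,0,0,0,0.1],
    [0,0,0,0,0,0,0.1],
  ],
)

```text
time_s: 17.97
eef_pos: [0.5146, -0.2693, 0.0201]
ee_rot: [2.39, 2.038, 0.0]
wrist_force: [-1.2, 0.4, 5.2]
finger_gap: 0.0243
grasp_force: 60.0
```

```bash
python3 - <<'E'
from h import *
s=r.state();print(s["eef_pos"],s["finger_gap"],s["wrist_force"]);go((.5147,-.2695,.0205),np.radians(-9))
E
```

```text
[ 0.5146 -0.2693  0.0201] 0.0243282755434495 [-1.1982  0.3552  5.2174]
shift [-0.0002  0.0001 -0.0004] turn [ 0.0008  0.0003 -0.0019] j6 1.247698656884657
```

play_rows(
  series=[
    [0,0,-0.02,0,0,0,0.1],
    [0,0,-0.05,0,0,0,0.1],
    [-0.02,0.001,-0.06,0,0,-0.05,0.1],
    [-0.06,0.004,-0.06,0,0,-0.1,0.1],
    [-0.1,0.007,-0.06,0,0,-0.157,0.1],
  ],
)

```text
time_s: 18.38
eef_pos: [0.5059, -0.3692, 0.0806]
ee_rot: [2.216, 2.225, 0.0]
wrist_force: [0.6, -0.1, -0.9]
finger_gap: 0.0245
grasp_force: 59.5
```

play_rows(
  series=[
    [-0.03,-0.007,0,0,0,0,0.1],
    [-0.06,-0.007,0,0,0,0,0.1],
    [-0.073,-0.007,0,0,0,0,0.1],
    [-0.073,-0.007,0,0,0,0,0.1],
    [-0.073,-0.007,0,0,0,0,0.1],
  ],
)

```text
time_s: 18.8
eef_pos: [0.4975, -0.4421, 0.0787]
ee_rot: [-2.224, -2.216, -0.0]
wrist_force: [-0.3, 0.4, -0.4]
finger_gap: 0.0243
grasp_force: 59.4
```

play_rows(
  series=[
    [0,0,0.01,0,0,0,0.1],
    [0,0,0.02,0,0,0,0.1],
    [0,0,0.02,0,0,0,0.1],
    [0,0,0.02,0,0,0,0.1],
    [0,0,0.02,0,0,0,0.1],
  ],
)

```text
time_s: 19.22
eef_pos: [0.4982, -0.441, 0.0594]
ee_rot: [-2.222, -2.22, 0.0]
wrist_force: [-0.1, 0.4, -0.5]
finger_gap: 0.0242
grasp_force: 59.4
```

```bash
python3 - <<'E'
from h import *
s=r.state();print(s["eef_pos"],s["finger_gap"],s["wrist_force"]);go((.4992,-.4414,.0205),np.radians(-.1))
c,p,d=snap("w10")
blob(c,p,d,roi(c,.499,-.441,.04,.08),"",.045,.075)
E
```

```text
[ 0.4982 -0.441   0.0594] 0.024219983245958403 [-0.1366  0.4065 -0.5095]
shift [-0.0005  0.001   0.0389] turn [-0.0007 -0.0006  0.0007] j6 0.8472833155368569
c=(496.1,-435.0) L=96.4 W=49.7 yaw90=-15.9 z5/50/95=[56.775  60.9833 67.2633] px=[320.4486 232.1045] n=9945
```

play_rows(
  series=[
    [0,0.001,0.015,0,0,0,0.1],
    [0,0.001,0.028,0,0,0,0.1],
    [0,0.001,0.034,0,0,0,0.1],
    [0,0.001,0.036,0,0,0,0.1],
    [0,0.001,0.036,0,0,0,0.1],
  ],
)

```text
time_s: 19.68
eef_pos: [0.499, -0.4417, 0.0235]
ee_rot: [-2.223, -2.219, 0.0]
wrist_force: [0.4, -0.3, -0.4]
finger_gap: 0.0244
grasp_force: 59.4
```

play_rows(
  series=[
    [0,0,0.001,0,0,0,0.1],
    [0,0,0.002,0,0,0,0.1],
    [0,0,0.003,0,0,0,0.1],
    [0,0,0.003,0,0,0,0.1],
    [0,0,0.003,0,0,0,0.1],
  ],
)

```text
time_s: 20.1
eef_pos: [0.4995, -0.4422, 0.0211]
ee_rot: [2.223, 2.219, -0.0]
wrist_force: [0.2, -0.5, -0.8]
finger_gap: 0.0242
grasp_force: 59.8
```

```bash
python3 - <<'E'
from h import *
s=r.state();print(s["eef_pos"],s["finger_gap"],s["wrist_force"]);go((.4992,-.4414,.0201),np.radians(-.1))
E
```

```text
[ 0.4995 -0.4422  0.0211] 0.024187774567916456 [ 0.169  -0.4806 -0.8441]
shift [ 0.0008 -0.0003  0.001 ] turn [ 0.0006  0.0007 -0.0003] j6 0.8482030746465946
```

play_rows(
  series=[
    [0.0005,0,0.0005,0,0,0,0.1],
    [0.0005,0,0.001,0,0,0,0.1],
    [0.0005,0,0.001,0,0,0,0.1],
    [0.0005,0,0.001,0,0,0,0.1],
  ],
)

```text
time_s: 20.43
eef_pos: [0.4995, -0.4422, 0.021]
ee_rot: [2.223, 2.218, -0.001]
wrist_force: [-0.8, -0.7, 5.1]
finger_gap: 0.0243
grasp_force: 62.2
```

play_rows(
  series=[
    [0,0,0,0,0,0,0.4],
    [0,0,0,0,0,0,0.5],
    [0,0,0,0,0,0,0.6],
    [0,0,0,0,0,0,0.8],
    [0,0,0,0,0,0,1],
  ],
)

```text
time_s: 20.85
eef_pos: [0.4991, -0.4413, 0.0195]
ee_rot: [-2.223, -2.219, -0.0]
wrist_force: [0.1, 0.4, 0.1]
finger_gap: 0.0734
grasp_force: 0.0
```

play_rows(
  series=[
    [0,0,-0.02,0,0,0,1],
    [0,0,-0.05,0,0,0,1],
    [0,0,-0.09,0,0,0,1],
    [0,0,-0.13,0,0,0,1],
    [0.02,-0.03,-0.15,0,0,0,1],
  ],
)

```text
time_s: 21.27
eef_pos: [0.4767, -0.4271, 0.1754]
ee_rot: [2.211, 2.209, 0.002]
wrist_force: [1.9, -1.6, 1.2]
finger_gap: 0.0856
grasp_force: 0.0
```

play_rows(
  series=[
    [0.04,-0.02,0,0,0,0,1],
    [0.05,-0.05,0,0,0,0,1],
    [0.05,-0.05,0,0,0,0,1],
    [0.05,-0.05,0,0,0,0,1],
    [0.05,-0.05,0,0,0,0,1],
  ],
)

```text
time_s: 21.68
eef_pos: [0.4197, -0.3716, 0.1701]
ee_rot: [2.223, 2.218, 0.0]
wrist_force: [0.1, -0.5, 0.7]
finger_gap: 0.0851
grasp_force: 0.0
```

play_rows(
  series=[
    [0,0,0,0,0,0,1],
    [0,0,0,0,0,0,1],
    [0,0,0,0,0,0,1],
    [0,0,0,0,0,0,1],
  ],
)

```text
time_s: 22.02
eef_pos: [0.42, -0.3718, 0.1695]
ee_rot: [2.223, 2.219, -0.0]
wrist_force: [0.6, 0.2, -0.4]
finger_gap: 0.0855
grasp_force: 0.0
```

```bash
python3 - <<'E'
from h import *
c1,p1,d1=load("w8");c,p,d=snap("w11");print(r.state()["eef_pos"])
Ro=roi(c,.4995,-.442,.035,.08);blob(c,p,d,Ro,"",.0145,.05);blob(c,p,d,Ro,"tray",.0075,.0135)
print("mouse");Ro=roi(c,.371,-.282,.05,.08)
for lo in(.006,.012,.02,.028):_,_,m=blob(c,p,d,Ro,"",lo,.05)
print("mtray");blob(c,p,d,roi(c,.507,-.27,.055,.085),"tray",.0075,.0135)
go((.3715,-.2816,.06),np.radians(5))
E
```

```text
[ 0.4198 -0.3716  0.1695]
c=(497.4,-440.7) L=107.1 W=26.4 yaw90=-0.1 z5/50/95=[17.0895 21.5651 23.1636] px=[394.2937 242.4753] n=2203
c=(499.0,-441.2) L=131.8 W=50.1 yaw90=-0.1 z5/50/95=[ 8.2574  9.7249 10.9018] px=[387.8206 232.1059] n=1020
mouse
c=(371.4,-281.5) L=103.2 W=55.7 yaw90=4.7 z5/50/95=[19.5488 31.3926 34.7924] px=[268.9524  84.1157] n=6266
c=(371.3,-281.4) L=102.9 W=55.5 yaw90=3.7 z5/50/95=[20.3309 31.4298 34.7987] px=[268.7455  84.0428] n=6219
c=(370.6,-281.3) L=97.7 W=54.2 yaw90=3.8 z5/50/95=[23.9989 31.6257 34.8273] px=[267.7202  83.4442] n=5907
c=(370.0,-279.9) L=85.1 W=47.4 yaw90=5.9 z5/50/95=[29.2537 32.589  34.9337] px=[265.904   81.9279] n=4603
mtray
c=(504.6,-285.5) L=96.2 W=82.1 yaw90=-8.8 z5/50/95=[ 8.1621  9.5969 10.8229] px=[409.9824 105.1275] n=1474
shift [ 0.0899 -0.0485  0.1095] turn [-0.      0.0001 -0.0892] j6 0.8481975183787176
```

View pics/w11.png

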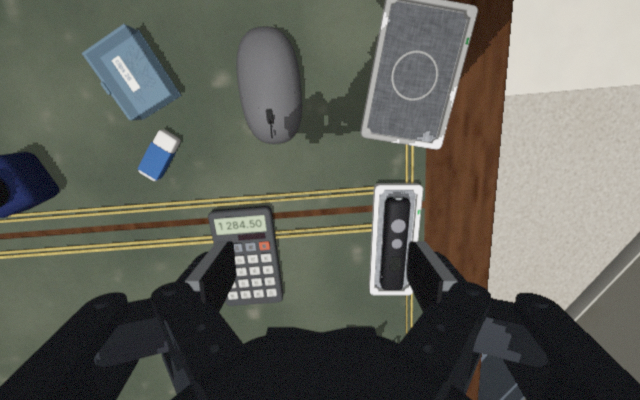

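The presenter (397,242) lies square in its tray, the mouse tray (418,75) is empty, and the mouse is at (269,84) with the blue box and eraser well to its left.

play_rows(
  series=[
    [0.03,-0.02,0.03,0,0,-0.075,1],
    [0.06,-0.035,0.05,0,0,-0.075,1],
    [0.08,-0.045,0.08,0,0,-0.075,1],
    [0.09,-0.0485,0.1,0,0,-0.075,1],
    [0.09,-0.0485,0.11,0,0,-0.075,1],
  ],
)

```text
time_s: 22.48
eef_pos: [0.3671, -0.2769, 0.057]
ee_rot: [-2.132, -2.297, 0.001]
wrist_force: [0.1, 0.2, 0.6]
finger_gap: 0.0853
grasp_force: 0.0
```

play_rows(
  series=[
    [0,0,0,0,0,0,1],
    [0,0,0,0,0,0,1],
    [0,0,0,0,0,0,1],
    [0,0,0,0,0,0,1],
    [0,0,0,0,0,0,1],
  ],
)

```text
time_s: 22.9
eef_pos: [0.3721, -0.2823, 0.0607]
ee_rot: [2.138, 2.299, 0.0]
wrist_force: [0.6, -0.3, 0.1]
finger_gap: 0.0853
grasp_force: 0.0
```

```bash
python3 - <<'E'
from h import *
print(r.state()["eef_pos"]);go((.3713,-.2815,.0115),np.radians(4.3))
E
```

```text
[ 0.3721 -0.2823  0.0607]
shift [ 0.0009 -0.0009  0.0492] turn [ 0.0019  0.0018 -0.0025] j6 0.8493161353477386
```

play_rows(
  series=[
    [0.0005,-0.0005,0.02,0,0,0,1],
    [0.0005,-0.0005,0.035,0,0,0,1],
    [0.0005,-0.0005,0.045,0,0,0,1],
    [0.0005,-0.0005,0.049,0,0,0,1],
    [0.0005,-0.0005,0.049,0,0,0,1],
  ],
)

```text
time_s: 23.32
eef_pos: [0.3703, -0.2807, 0.0104]
ee_rot: [-2.139, -2.3, 0.0]
wrist_force: [0.6, -0.2, -0.1]
finger_gap: 0.0853
grasp_force: 0.0
```

play_rows(
  series=[
    [0,0,0,0,0,0,1],
    [0,0,0,0,0,0,1],
    [0,0,0,0,0,0,1],
    [0,0,0,0,0,0,0.8],
    [0,0,0,0,0,0,0.5],
  ],
)

```text
time_s: 23.73
eef_pos: [0.3708, -0.281, 0.0112]
ee_rot: [2.138, 2.3, 0.0]
wrist_force: [-0.4, 0.1, 0.4]
finger_gap: 0.0642
grasp_force: 0.0
```

play_rows(
  series=[
    [0,0,0,0,0,0,0.4],
    [0,0,0,0,0,0,0.4],
    [0,0,0,0,0,0,0.4],
    [0,0,0,0,0,0,0.4],
    [0,0,0,0,0,0,0.4],
  ],
)

```text
time_s: 24.15
eef_pos: [0.3709, -0.281, 0.0118]
ee_rot: [2.138, 2.3, 0.0]
wrist_force: [-0.9, 2.0, 9.1]
finger_gap: 0.0549
grasp_force: 62.2
```

```bash
python3 - <<'E'
from h import *
s=r.state();print(s["eef_pos"],s["finger_gap"],s["wrist_force"]);go((.3713,-.2815,.0115),np.radians(4.3))
E
```

```text
[ 0.3709 -0.281   0.0118] 0.05490639042684496 [-0.9476  1.9617  9.0678]
shift [-0.0006  0.0004  0.0003] turn [ 0.001   0.0009 -0.0019] j6 0.8493896194620781
```

play_rows(
  series=[
    [0,0,-0.01,0,0,0,0.4],
    [0,0,-0.04,0,0,0,0.4],
    [0,0.01,-0.07,0,0,0,0.4],
    [0,0.04,-0.07,0,0,0.08,0.4],
    [0,0.07,-0.07,0,0,0.15,0.4],
  ],
)

```text
time_s: 24.57
eef_pos: [0.4415, -0.2764, 0.083]
ee_rot: [2.308, 2.125, 0.001]
wrist_force: [-0.0, -0.8, -0.1]
finger_gap: 0.0548
grasp_force: 64.4
```

```bash
python3 - <<'E'
from h import *
s=r.state();print(s["eef_pos"],s["finger_gap"],s["grasp_force"],s["wrist_force"]);go((.5073,-.27,.06),np.radians(-9))
E
```

```text
[ 0.4415 -0.2764  0.083 ] 0.054770849686981045 64.3639391893521 [-0.043  -0.8488 -0.0543]
shift [0.0119 0.065  0.0232] turn [0.0034 0.0019 0.0746] j6 1.094032636300597
```

play_rows(
  series=[
    [0.006,0.03,0,0,0,0.04,0.4],
    [0.011,0.055,0,0,0,0.074,0.4],
    [0.012,0.065,0.01,0,0,0.074,0.4],
    [0.012,0.065,0.023,0,0,0.074,0.4],
    [0.012,0.065,0.023,0,0,0.074,0.4],
  ],
)

```text
time_s: 24.98
eef_pos: [0.5043, -0.2675, 0.0548]
ee_rot: [-2.378, -2.046, 0.004]
wrist_force: [-0.9, 1.2, -0.9]
finger_gap: 0.0547
grasp_force: 64.3
```

play_rows(
  series=[
    [0,0,0,0,0,0,0.4],
    [0,0,0,0,0,0,0.4],
    [0,0,0,0,0,0,0.4],
    [0,0,0,0,0,0,0.4],
    [0,0,0,0,0,0,0.4],
  ],
)

```text
time_s: 25.4
eef_pos: [0.506, -0.269, 0.0584]
ee_rot: [2.382, 2.046, 0.0]
wrist_force: [-0.6, -0.0, -0.7]
finger_gap: 0.0546
grasp_force: 64.4
```

```bash
python3 - <<'E'
from h import *
s=r.state();print(s["eef_pos"],s["finger_gap"],s["wrist_force"]);go((.5073,-.27,.0158),np.radians(-9))
E
```

```text
[ 0.506  -0.269   0.0584] 0.05463931891743809 [-0.6107 -0.0123 -0.6624]
shift [-0.0008  0.0014  0.0426] turn [0.001  0.0005 0.0056] j6 1.2336598530494585
```

play_rows(
  series=[
    [-0.001,0.002,0.015,0,0,0.005,0.4],
    [-0.001,0.002,0.03,0,0,0.005,0.4],
    [-0.001,0.002,0.036,0,0,0.005,0.4],
    [-0.001,0.002,0.039,0,0,0.005,0.4],
    [-0.001,0.002,0.039,0,0,0.005,0.4],
  ],
)

```text
time_s: 25.82
eef_pos: [0.5073, -0.2697, 0.0183]
ee_rot: [-2.387, -2.041, 0.001]
wrist_force: [0.3, -0.6, -1.0]
finger_gap: 0.0545
grasp_force: 64.4
```

play_rows(
  series=[
    [0,0,0.001,0,0,0,0.4],
    [0,0,0.002,0,0,0,0.4],
    [0,0,0.003,0,0,0,0.4],
    [0,0,0.003,0,0,0,0.4],
    [0,0,0.003,0,0,0,0.4],
  ],
)

```text
time_s: 26.23
eef_pos: [0.5081, -0.27, 0.016]
ee_rot: [2.387, 2.041, 0.0]
wrist_force: [-1.0, -0.1, -1.3]
finger_gap: 0.055
grasp_force: 64.4
```

```bash
python3 - <<'E'
from h import *
s=r.state();print(s["eef_pos"],s["finger_gap"],s["wrist_force"]);go((.5076,-.27,.0158),np.radians(-9))
E
```

```text
[ 0.5081 -0.27    0.016 ] 0.05503660023624954 [-1.0408 -0.0643 -1.288 ]
shift [-0.     -0.0005  0.0002] turn [0.0005 0.0003 0.0012] j6 1.2382505794078036
```

play_rows(
  series=[
    [0,0,0.0004,0,0,0,0.4],
    [0,0,0.0008,0,0,0,0.4],
    [0,0,0.001,0,0,0,0.4],
    [0,0,0.001,0,0,0,0.4],
  ],
)

```text
time_s: 26.57
eef_pos: [0.5081, -0.27, 0.0158]
ee_rot: [2.387, 2.041, 0.0]
wrist_force: [-1.5, 1.7, 7.5]
finger_gap: 0.0548
grasp_force: 65.1
```

play_rows(
  series=[
    [0,0,0,0,0,0,0.7],
    [0,0,0,0,0,0,0.75],
    [0,0,0,0,0,0,0.8],
    [0,0,0,0,0,0,0.9],
    [0,0,0,0,0,0,1],
  ],
)

```text
time_s: 26.98
eef_pos: [0.5073, -0.2698, 0.0144]
ee_rot: [-2.387, -2.041, 0.001]
wrist_force: [-0.1, 0.3, 0.4]
finger_gap: 0.0847
grasp_force: 0.0
```

play_rows(
  series=[
    [0,0,-0.02,0,0,0,1],
    [0,0,-0.05,0,0,0,1],
    [0,0,-0.09,0,0,0,1],
    [0,0,-0.13,0,0,0,1],
    [-0.03,-0.02,-0.15,0,0,0,1],
  ],
)

```text
time_s: 27.4
eef_pos: [0.4886, -0.2949, 0.1695]
ee_rot: [2.376, 2.045, 0.008]
wrist_force: [1.8, -2.6, 0.3]
finger_gap: 0.0854
grasp_force: 0.0
```

play_rows(
  series=[
    [-0.04,0,-0.01,0,0,0,1],
    [-0.06,0,-0.02,0,0,0,1],
    [-0.06,0,-0.02,0,0,0,1],
    [-0.06,0,-0.02,0,0,0,1],
    [-0.06,0,-0.02,0,0,0,1],
  ],
)

```text
time_s: 27.82
eef_pos: [0.4735, -0.355, 0.184]
ee_rot: [-2.387, -2.04, 0.0]
wrist_force: [-0.5, -0.1, -0.3]
finger_gap: 0.0855
grasp_force: 0.0
```

play_rows(
  series=[
    [0,0,0,0,0,0,1],
    [0,0,0,0,0,0,1],
    [0,0,0,0,0,0,1],
    [0,0,0,0,0,0,1],
  ],
)

```text
time_s: 28.15
eef_pos: [0.4741, -0.3549, 0.1843]
ee_rot: [-2.386, -2.042, 0.0]
wrist_force: [0.0, -0.4, 0.1]
finger_gap: 0.0856
grasp_force: 0.0
```

```bash
python3 - <<'E'
from h import *
c,p,d=snap("w12");print(r.state()["eef_pos"])
Ro=roi(c,.507,-.27,.055,.085)
for lo in(.0135,.02):blob(c,p,d,Ro,"",lo,.06)
blob(c,p,d,Ro,"tray",.0075,.0125)
Ro=roi(c,.4995,-.442,.035,.08);blob(c,p,d,Ro,"",.0145,.05);blob(c,p,d,Ro,"tray",.0075,.0135)
E
```

```text
[ 0.4742 -0.3551  0.1845]
c=(506.6,-270.9) L=101.0 W=57.1 yaw90=-9.4 z5/50/95=[24.8068 35.3932 38.7447] px=[342.3042  87.2617] n=5694
c=(506.6,-270.7) L=100.6 W=56.7 yaw90=-9.3 z5/50/95=[25.3489 35.4192 38.7533] px=[342.4124  87.1599] n=5652
c=(476.5,-272.7) L=111.8 W=25.3 yaw90=-6.1 z5/50/95=[ 8.4251  9.6699 10.9339] px=[305.7651 102.1462] n=677
c=(497.6,-441.1) L=107.6 W=26.0 yaw90=-0.1 z5/50/95=[17.3799 21.5954 23.1829] px=[354.0424 246.7443] n=1959
c=(499.3,-458.8) L=98.8 W=50.0 yaw90=-0.2 z5/50/95=[ 8.3898  9.8013 10.9945] px=[363.9246 269.313 ] n=623
```

View pics/w12.png

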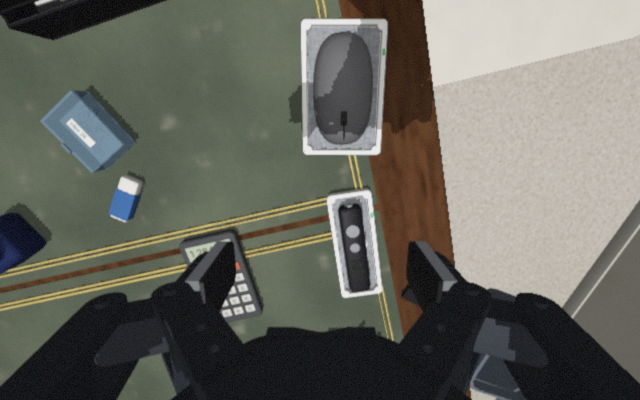

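All four things lie flat in their own trays: the mouse (343,87) and the presenter (354,247) in this view, the handset and the case in the earlier one. The gripper is clear of everything, so I'm handing in.

```bash
python3 -c "
from plant import r
print(r.close_job())"
```

```text
the job is handed in; nothing more can be done
None
```

The handset, mouse, presenter and earbud case each lie flat, lengthwise and centred to within about 3 mm in their own trays; the calculator and glasses case were left alone, and the job was handed in at about 28 s.

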